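# Park the drawer bolt in its notch

### The job

Two drawer cradles stand on the stores bench, each locked by a sprung bolt with a black knob. Unlock the one whose drawer is split into three compartments: draw its bolt back and move it across into the holding notch, so that it stays back by itself when you let go. Leave the other cradle's bolt locked.

Things in the scene. Friction and masses are not known exactly. Their poses are not given: they have to be found in the camera images.
- split: Cradle to unlock. Its olive-grey open drawer (130 mm along x, 110 along y, rim 51 mm high, front 75 mm ahead of the origin) has two dividers: three long compartments. Origin: on the bench under the locked knob; x towards the drawer, y towards the notch (left, drawer ahead), z up. Gate plate with J-shaped slot, top 36 mm high, x -90 to 35, y -45 to 55 mm.
- split_grip (a point): Centre of its knob: black upright cylinder, diameter 26 mm, 36 mm tall, centre 72 mm above the bench, on a 10 mm stem in the slot; axes as the cradle's. It only slides. Let go behind the notch, its spring draws it forward (+x) into the notch, where it stops 28 mm back of locked, kept by the wall between slot and notch. Let go in the slot, it snaps back to locked.
- split_bolt (a joint): How far the bolt and knob are drawn back along the cradle's -x (m): 0 locked, at most 0.060, 0.028 resting in the notch. It must be 0.045 or more back to be moved across. The spring pulls forward with 3 N at 0 and 9 N at 0.060.
- split_knob (a joint): How far the knob is moved across along the cradle's +y (m): 0 in the straight slot, at most 0.034. From 0.019 to 0.034 it lines up with the notch (middle 0.027). A weak spring (1.0 to 1.7 N) pushes it back towards 0. Let go at 0.007 to 0.017, it may hang by friction on the tip of the wall between, which is not parked.
- plain_grip (a point): Centre of the knob of the other cradle, of the same make and size, whose drawer is one open tray without dividers. It starts locked and shall stay locked.

How it is judged:
At the end, for the whole second after the job is handed in: The bolt of the three-compartment cradle rests in its holding notch (22 to 36 mm back, at least 16 mm across, still), and the other cradle's knob is within 6 mm of where it began (value of joint split_bolt between 0.022 and 0.036 m and value of joint split_knob above 0.016 m and velocity of joint split_bolt between -0.01 and 0.01 m/s and distance of plain_grip from where it was at the start of the episode below 0.006 m); the robot touches nothing.
It fails at once if the other cradle's bolt is drawn back or moved by more than 20 mm (distance of plain_grip from where it was at the start of the episode above 0.02 m).
It also fails if it takes over 29 s, if anything falls off the work surface, if the arm or the gripper's body presses on something with over 40 N, if the wrist force passes 120 N, or if a joint passes its speed limit or range.

### The arm

A 7-joint arm with a two-finger parallel gripper is mounted at the origin on the work surface. World frame = base frame: x ahead of the robot, y to its left, z up, the work surface at z = 0. Lengths are in m, angles in rad, forces in N, time in s.
With the tool pointing down it reaches from about 0.4 to 0.875 m from the base axis. Payload 19.3 kg.
Tool frame: the origin (TCP) lies on the centre line of the jaws, within the pads' length; the fingertips stand 8 mm ahead of it and the grasp point (between the pads) lies 11 mm behind it; z points along the fingers, y is the direction in which the jaws open and shut (so a half turn about z gives the same grasp; the last joint's range is limited). The gripper opens to 85 mm and grips with 20 to 120 N. Pads are 22 mm wide; open, the fingers measure 114 mm over their backs; the gripper's body (76 mm by 85 mm) begins 54 mm behind the grasp point. The pads swing forward as they close: fully open they stand 13 mm farther back than shut.
Start: joints at [1.267, 0.521, -0.036, 1.599, 0.021, 1.021, -0.113], TCP at [0.145, -0.608, 0.239] pointing down, gripper open.
Joint ranges: [-2.91, 2.91], [-0.3, 2.13], [-1.5, 1.42], [0.17, 2.43], [-1.26, 4.41], [0.16, 1.93], [-2.52, 2.52]. Speed limits (rad/s): [1.89, 1.89, 2.39, 2.39, 3.01, 3.01, 3.01].

### API

Orientations are given as a unit quaternion [w, x, y, z].
In Python, from plant import r gives the robot as it stands.
- The arm moves only by the tool step_arm, never from a script. Its argument "motion" is a list of rows, each a list of 4 numbers: the shift along the world's x, y, z in cm, then the turn about the world's z in degrees. A call has 1 to 5 rows; each row shifts and turns the pose as measured when the row begins; what a row does not reach is not made up. A row lasts 1/10 s, in which the tool goes at most 50 mm and 8.59 degrees, less where a joint would pass 70% of its speed; a pose out of reach is approached as far as the arm can. A call is refused whole if a number of a shift passes 5 or a number of a turn 8.59, either way. A call with a gripper value outside its range is refused whole. "gripper" is the closure, from -1 (fully open) to 1 (shut), set as the call begins (left out, the last holds). The fingers move at their own pace and stop on an object; "grip_force" is the grip in N (left out, the last holds). Time passes only in rows, so rows that do not move let the fingers close. It gives the time, the measured TCP pose, the force and the opening at its end, in the units of the state.
- r.read_state(): the state, without advancing time (a new reading comes with each control period).
- r.grab_frame(name): name is "scene" or "top" or "wrist"; returns the picture (420x560x3 uint8, red, green, blue); there is no depth.
- r.get_calibration(name): a dict with "fov_y" (degrees; the focal length in pixels is half the picture's height over the tangent of half this angle, whatever the lens; pixels are square), "cx", "cy" (the principal point, pixels), "R" (3x3) and "t" (3): a world point X has camera coordinates R X + t. Camera axes: x right, y down, z forward; pixel columns grow to the right and rows downward; lengths in m; the calibration is good to about 2 mm. A picture is of the moment at which its call begins: read the wrist's pose just before it. get_calibration takes no time and is no camera call; for the wrist camera it gives the pose at the moment of the call.
- r.sign_off(): hands the job in, once; it reports no verdict.
The state is a dict: "time": time; "joints": joint angles; "dq": joint speeds; "effort": joint torques, N m; "tool_pos": TCP position; "tcp_rot": TCP orientation; "ft_force": force on the tool from outside, world axes, zero at the start; "torque": the same for the moment, N m; "grip_width": finger opening in m.
Only numpy, scipy, OpenCV 4.12 (cv2) and the standard library are available. Lean on these libraries where they do the work, as an engineer would, in place of code of your own. Each camera call takes 0.05 s, during which the arm holds its last target.

## Working session

There is one attempt and no reset: what is moved stays moved. The work goes in short steps, Python scripts to look and compute and a tool call to move; the robot and the scene stay as the last step left them, time stands still between calls to the robot, and variables do not carry over. Pictures are saved under pics/ and viewed, and the job is handed in when it is done.

Besides the shell and the picture viewer there is one more tool, called after "Request:" by a JSON object that holds its "method" and its "body", one argument or row to a line. step_arm: Moves the arm, as the interface text tells. Its arguments: {"type":"object","properties":{"motion":{"type":"array"},"gripper":{"type":"number"},"grip_force":{"type":"number"}},"required":["motion"]}

```bash
mkdir -p pics; ls; python3 - <<'E'
from plant import r
import cv2
s=r.read_state(); print(s)
for n in ("scene","top"):
    im=r.grab_frame(n); cv2.imwrite(f"pics/{n}0.png",im[:,:,::-1]); print(n,r.get_calibration(n))
E
```

```text
pics
{'time': 0.0, 'joints': array([ 1.26679387,  0.52201912, -0.03632793,  1.59998255,  0.02116922,
        1.02110124, -0.11281934]), 'dq': array([ 0.00060141, -0.00074062, -0.00018082, -0.00132696, -0.00184584,
       -0.00011711, -0.00097988]), 'effort': array([-1.92298561e-03, -9.27128363e+01,  1.97925568e+00, -3.69944930e+01,
        1.77472027e-02,  8.03975912e-03, -3.25851704e-05]), 'tool_pos': array([ 0.14469862, -0.60769051,  0.23873165]), 'tcp_rot': array([-5.55735006e-04,  9.93177320e-01,  1.16612583e-01, -9.22446403e-05]), 'ft_force': array([-0.41482283, -0.29223462,  0.84332696]), 'torque': array([-0.02478488, -0.02956599,  0.02133745]), 'grip_width': 0.08525049945820021}
scene {'fov_y': 54.22574853492262, 'cx': 280.2430501471579, 'cy': 205.28179642958514, 'R': array([[ 0.49354864,  0.86970824,  0.00416082],
       [ 0.49588713, -0.27747309, -0.82286368],
       [-0.71449681,  0.40818655, -0.56822359]]), 't': array([-0.25337087, -0.19973555,  1.08798359])}
top {'fov_y': 52.050865032943975, 'cx': 288.1486707249377, 'cy': 210.87186821764053, 'R': array([[ 0.0100283 , -0.99957606,  0.02733371],
       [-0.99667287, -0.01220285, -0.08058707],
       [ 0.08088646, -0.02643462, -0.99637272]]), 't': array([-0.01539763,  0.57992778,  0.73674886])}
```

View pics/scene0.png

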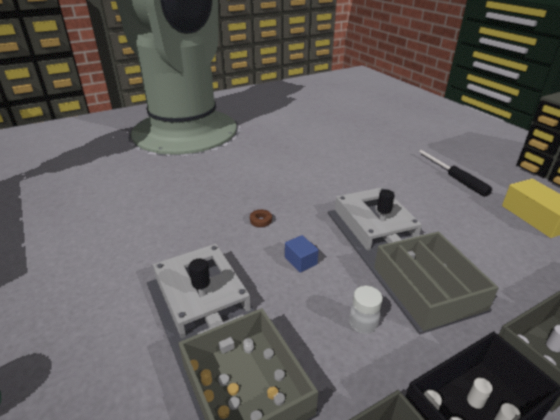

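View pics/top0.png

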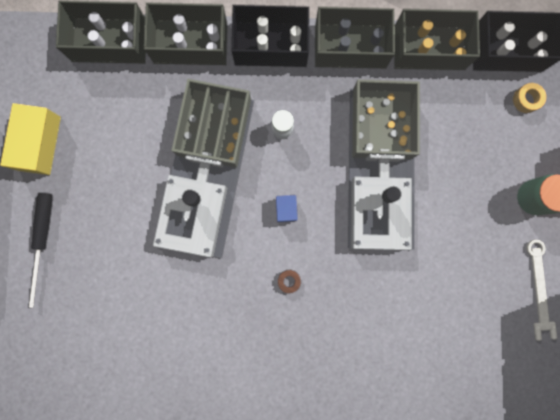

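The three-compartment cradle is the left one in the top view, with its knob near (191,198). It is on the right in the scene view, with its knob near (386,200). The plain tray's knob is at about (391,194) in the top view. Next I'll zoom in and measure.

```bash
python3 - <<'E'
import cv2
a=cv2.imread("pics/top0.png")[70:270,140:260]; cv2.imwrite("pics/z1.png",cv2.resize(a,None,fx=3,fy=3,interpolation=cv2.INTER_CUBIC)[:600])
a=cv2.imread("pics/scene0.png")[170:340,320:500]; cv2.imwrite("pics/z2.png",cv2.resize(a,None,fx=3.5,fy=3.5,interpolation=cv2.INTER_CUBIC)[:600])
E
```

```text
(no output)
```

View pics/z1.png

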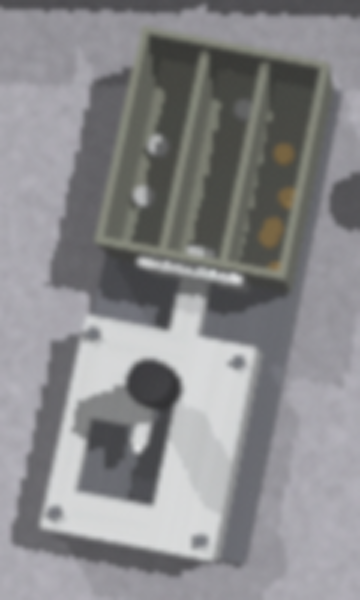

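View pics/z2.png

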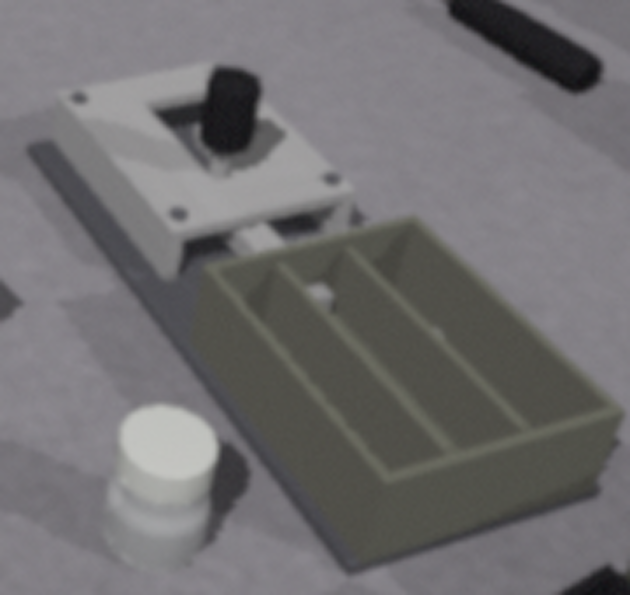

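```bash
cat > fit.py <<'E'
import numpy as np, json
from scipy.optimize import least_squares
from plant import r
def proj(c,X,k=0):
    p=np.asarray(X)@c["R"].T+c["t"]; f=210/np.tan(np.radians(c["fov_y"]/2))
    u=p[:,:2]/p[:,2:]; u=u*(1+k*(u**2).sum(1,keepdims=True))
    return u*f+[c["cx"],c["cy"]]
def w(q,z): 
    x,y,a=q; c,s=np.cos(a),np.sin(a)
    return lambda P: np.c_[P[:,0]*c-P[:,1]*s+x,P[:,0]*s+P[:,1]*c+y,P[:,2]]
pl=[[.035,.055,.036],[.035,-.045,.036],[-.09,-.045,.036],[-.09,.055,.036]]
rim=[[.205,.055,.051],[.205,-.055,.051],[.075,-.055,.051],[.075,.055,.051]]
kt=[[0,0,.09]]
L=np.array(pl+rim+kt)
T=np.array([(88,318),(260,348),(217,560),(40,527),(145,30),(329,67),(287,285),(98,243),(154,384)])/3+[140,70]
S=np.array([(355,187),(180,240),(55,97),(215,65),(622,410),(388,478),(205,267),(415,218),(234,80)])/3.5+[320,170]
ct,cs=r.get_calibration("top"),r.get_calibration("scene")
def res(p,full=False):
    P=w(p[:3],0)(L); e=np.r_[proj(ct,P,p[3])-T,proj(cs,P,p[4])-S]
    return e if full else e.ravel()
s=least_squares(res,[.6,.15,0,0,0],loss="soft_l1")
print(s.x,np.degrees(s.x[2])); print(res(s.x,True).round(1))
def res2(p): return np.r_[res(np.r_[p,0,0])]
s=least_squares(res2,[.6,.15,0],loss="soft_l1");print(s.x,np.degrees(s.x[2]),s.cost); 
for c in(ct,cs):print(-c["R"].T@c["t"])
E
python3 fit.py
```

```text
[ 0.59565478  0.1526215  -0.17390499 -0.13686785 -0.00553961] -9.96402183391689
[[ 0.1 -0.9]
 [-1.7 -0.6]
 [-1.4 -0.6]
 [ 1.6 -0.6]
 [-0.1  0.8]
 [-0.7 -1. ]
 [-1.5 -2.4]
 [-0.5  0.3]
 [-1.7 -1.2]
 [-0.9  0.9]
 [-3.  -1.9]
 [-1.1 -1.1]
 [ 0.2 -1.4]
 [ 0.6  0.4]
 [-1.   2.1]
 [-1.5 -0.2]
 [-1.1 -1.1]
 [-0.9 -0.2]]
[ 0.59529434  0.15138954 -0.17514922] -10.035310971408547 23.21799722286379
[0.5185597  0.01116135 0.78123202]
[ 1.00145794 -0.27916277  0.45491704]
```

The fit residuals are about 1–2 px, or 2–3 mm. They put the split knob at about (0.595, 0.152), with the cradle yawed −10°. I'll go there above the bench with the jaws turned along the cradle's x, which needs a turn of about +66.6°.

Request:
{"method": "step_arm", "body": {
  "motion": [
    [3.3,3.1,0,6.7],
    [3.3,3.1,0,6.7],
    [3.3,3.1,0,6.7],
    [3.3,3.1,0,6.7],
    [3.3,3.1,0,6.7]
  ],
  "gripper": -1
}}

```text
time: 0.6
tool_pos: [0.3081, -0.45, 0.2369]
tcp_rot: [-0.001, 0.916, 0.402, -0.002]
ft_force: [1.3, -1.0, 0.6]
grip_width: 0.0852
```

Request:
{"method": "step_arm", "body": {
  "motion": [
    [3.3,3.1,0,6.7],
    [3.3,3.1,0,6.7],
    [3.3,3.1,0,6.7],
    [3.3,3.1,0,6.7],
    [3.3,3.1,0,6.7]
  ]
}}

```text
time: 1.1
tool_pos: [0.478, -0.2873, 0.2367]
tcp_rot: [-0.0, 0.753, 0.658, -0.003]
ft_force: [0.7, -1.3, -0.0]
grip_width: 0.0853
```

Request:
{"method": "step_arm", "body": {
  "motion": [
    [1.2,4.5,0,-1],
    [1.2,4.5,0,-1],
    [1.2,4.5,0,0],
    [1.2,4.5,0,0],
    [1.2,4.5,0,0]
  ]
}}

```text
time: 1.6
tool_pos: [0.5408, -0.054, 0.2352]
tcp_rot: [-0.001, 0.763, 0.646, -0.002]
ft_force: [0.0, -0.4, -0.1]
grip_width: 0.0853
```

Request:
{"method": "step_arm", "body": {
  "motion": [
    [1.1,4.5,0,0],
    [1.1,4.5,0,0],
    [1.1,4.5,0,0],
    [1.1,4.5,0,0],
    [0,0,0,0]
  ]
}}

```text
time: 2.1
tool_pos: [0.5847, 0.1404, 0.2343]
tcp_rot: [-0.002, 0.761, 0.648, -0.002]
ft_force: [-2.1, -0.0, 0.2]
grip_width: 0.0853
```

```bash
python3 - <<'E'
from plant import r
import cv2,pickle
c=r.get_calibration("wrist"); im=r.grab_frame("wrist"); cv2.imwrite("pics/w0.png",im[:,:,::-1]); pickle.dump(c,open("w0.pkl","wb")); print(c, r.read_state()["tool_pos"],r.read_state()["tcp_rot"])
E
```

```text
{'fov_y': 64.09312368096994, 'cx': 283.3749211627283, 'cy': 210.2644043233864, 'R': array([[ 0.98718015, -0.15949353, -0.00609708],
       [-0.15014038, -0.94089515,  0.30360201],
       [-0.05415927, -0.29879446, -0.95277943]]), 't': array([-0.55297879,  0.18257222,  0.44757457])} [0.58454573 0.13717948 0.23404501] [-0.00184808  0.76203412  0.647527   -0.00305966]
```

View pics/w0.png

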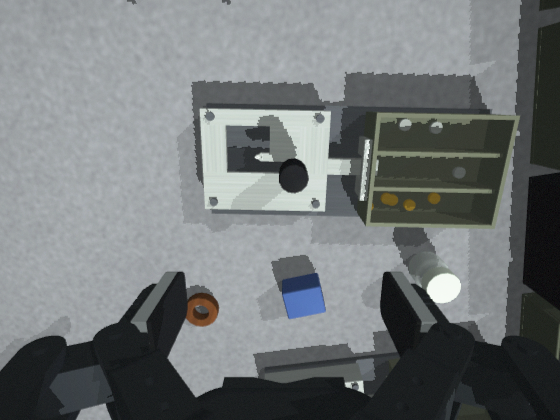

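The wrist view shows the knob top near (293,178), the gate plate corners at (201,108), (330,111), (327,213) and (205,211), and the divided drawer to the right. I'll add these points to the fit.

```bash
python3 - <<'E'
import cv2
a=cv2.imread("pics/w0.png")[95:245,185:345]; cv2.imwrite("pics/z3.png",cv2.resize(a,None,fx=4,fy=4,interpolation=cv2.INTER_CUBIC)[:600])
E
cat >> fit.py <<'E'
import pickle
cw=pickle.load(open("w0.pkl","rb"))
W=np.array([(330,111),(327,213),(205,211),(201,108),(518,116),(495,227),(368,227),(378,113),(293,178)],float)
def res3(p,full=False):
    P=w(p[:3],0)(L); e=proj(cw,P,0)-W; return e if full else e.ravel()
s=least_squares(res3,[.6,.15,-.17],loss="soft_l1"); print("wrist",s.x,np.degrees(s.x[2]));print(res3(s.x,True).round(1))
def res4(p): return np.r_[res3(p),res2(p)]
s=least_squares(res4,[.6,.15,-.17],loss="soft_l1"); print("all",s.x,np.degrees(s.x[2]));print(res3(s.x,True).round(1))
E
python3 fit.py
```

```text
[ 0.59565478  0.1526215  -0.17390499 -0.13686785 -0.00553961] -9.96402183391689
[[ 0.1 -0.9]
 [-1.7 -0.6]
 [-1.4 -0.6]
 [ 1.6 -0.6]
 [-0.1  0.8]
 [-0.7 -1. ]
 [-1.5 -2.4]
 [-0.5  0.3]
 [-1.7 -1.2]
 [-0.9  0.9]
 [-3.  -1.9]
 [-1.1 -1.1]
 [ 0.2 -1.4]
 [ 0.6  0.4]
 [-1.   2.1]
 [-1.5 -0.2]
 [-1.1 -1.1]
 [-0.9 -0.2]]
[ 0.59529434  0.15138954 -0.17514922] -10.035310971408547 23.21799722286379
[0.5185597  0.01116135 0.78123202]
[ 1.00145794 -0.27916277  0.45491704]
wrist [ 0.59489081  0.15527336 -0.17782366] -10.188545400502628
[[ 1.1  0.5]
 [-1.7 -1.2]
 [-0.1 -1.4]
 [-1.7  1. ]
 [ 3.1 -0.7]
 [ 0.6  2. ]
 [-1.8 -0.4]
 [-0.5 -0.3]
 [ 1.   2. ]]
all [ 0.59488661  0.15420543 -0.17537296] -10.048130485260174
[[ 1.1  1.5]
 [-1.5 -0.3]
 [ 0.3 -0.3]
 [-1.6  2.4]
 [ 3.  -0.1]
 [ 0.8  2.6]
 [-1.5  0.4]
 [-0.6  0.6]
 [ 1.2  3.3]]
```

View pics/z3.png

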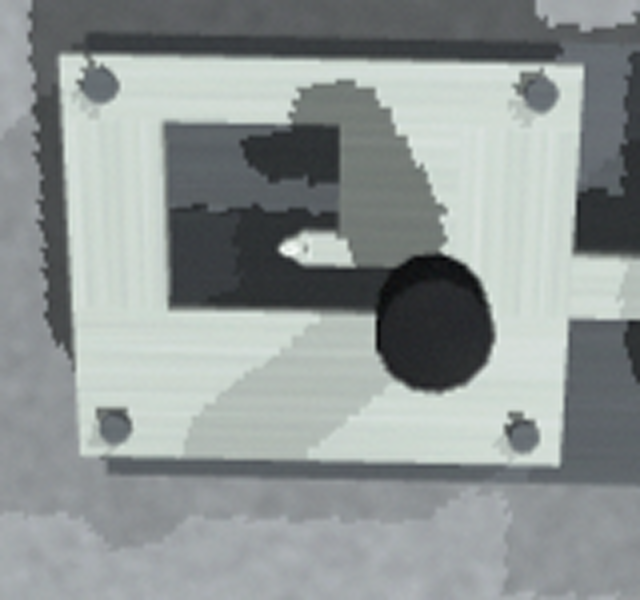

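The three cameras agree on (0.595, 0.153) and −10° within 2–3 mm. I'll centre over the knob and descend.

Request:
{"method": "step_arm", "body": {
  "motion": [
    [1.0,1.6,0,-0.7],
    [0,0,-4.5,0],
    [0,0,-4.5,0],
    [0,0,-3.5,0],
    [0,0,0,0]
  ]
}}

```text
time: 2.65
tool_pos: [0.5949, 0.1493, 0.1054]
tcp_rot: [-0.001, 0.767, 0.641, -0.003]
ft_force: [-0.2, 0.0, 0.1]
grip_width: 0.0854
```

Request:
{"method": "step_arm", "body": {
  "motion": [
    [0,0.4,-2.2,0],
    [0,0,-2,0],
    [0,0,0,0]
  ]
}}

```text
time: 2.95
tool_pos: [0.5965, 0.1511, 0.0661]
tcp_rot: [0.0, 0.768, 0.64, -0.003]
ft_force: [-0.4, -0.1, -0.6]
grip_width: 0.0854
```

```bash
python3 - <<'E'
from plant import r
import cv2,pickle
s=r.read_state();print(s["tool_pos"],s["ft_force"])
for n in("wrist","scene"):
    cv2.imwrite(f"pics/{n}1.png",r.grab_frame(n)[:,:,::-1])
E
```

```text
[0.59651875 0.15114912 0.06610598] [-0.42814589 -0.08832369 -0.60151865]
```

View pics/wrist1.png

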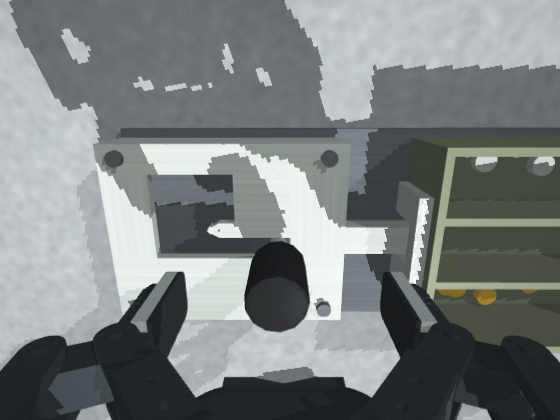

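View pics/scene1.png

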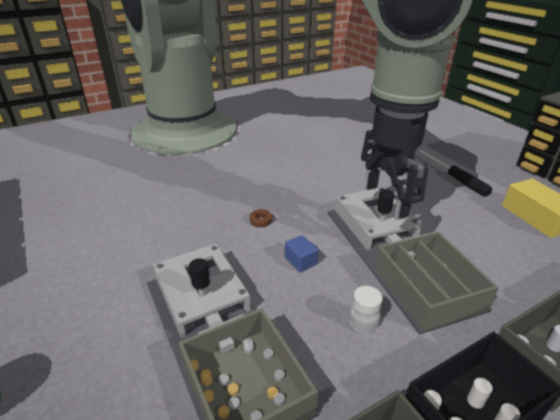

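The knob sits between the open fingers, at col 277 against a jaw centre of about 284, so it is 1–2 mm off. I'll correct that and close.

Request:
{"method": "step_arm", "body": {
  "motion": [
    [-0.15,0.2,-0.4,0],
    [0,0,0,0],
    [0,0,0,0],
    [0,0,0,0],
    [0,0,0,0]
  ],
  "gripper": 1,
  "grip_force": 40
}}

```text
time: 3.55
tool_pos: [0.5954, 0.155, 0.0691]
tcp_rot: [0.001, 0.768, 0.64, -0.001]
ft_force: [-14.8, 1.8, 7.0]
grip_width: 0.0249
```

Request:
{"method": "step_arm", "body": {
  "motion": [
    [0,0,0,0],
    [0,0,0,0]
  ]
}}

```text
time: 3.75
tool_pos: [0.5947, 0.155, 0.0694]
tcp_rot: [0.0, 0.768, 0.64, -0.001]
ft_force: [1.9, -1.1, -6.8]
grip_width: 0.025
```

Gripped, with the opening at 25 mm against a 26 mm knob. Now I'll pull along the cradle's −x, which is (−0.985, 0.175).

Request:
{"method": "step_arm", "body": {
  "motion": [
    [-1.0,0.18,0,0],
    [-1.0,0.18,0,0],
    [-1.0,0.18,0,0],
    [-1.0,0.18,0,0],
    [-1.0,0.18,0,0]
  ]
}}

```text
time: 4.25
tool_pos: [0.5464, 0.1633, 0.0694]
tcp_rot: [0.002, 0.769, 0.639, 0.002]
ft_force: [8.1, 0.6, -10.9]
grip_width: 0.0246
```

Request:
{"method": "step_arm", "body": {
  "motion": [
    [-0.5,0.1,0,0],
    [0,0,0,0]
  ]
}}

```text
time: 4.45
tool_pos: [0.541, 0.1643, 0.0695]
tcp_rot: [0.003, 0.769, 0.64, 0.003]
ft_force: [8.1, -1.0, -12.8]
grip_width: 0.0249
```

```bash
python3 - <<'E'
from plant import r
import cv2,numpy as np
s=r.read_state();print(s["tool_pos"],s["ft_force"],s["grip_width"])
d=s["tool_pos"][:2]-[.595,.155]; print(d@[-.985,.175],d@[.175,.985])
cv2.imwrite("pics/wrist2.png",r.grab_frame("wrist")[:,:,::-1])
E
```

```text
[0.54096789 0.16427308 0.06946082] [  8.12045954  -0.97044605 -12.84961217] 0.024882747134446867
0.05484442041256938 -0.0003216394392521336
```

View pics/wrist2.png

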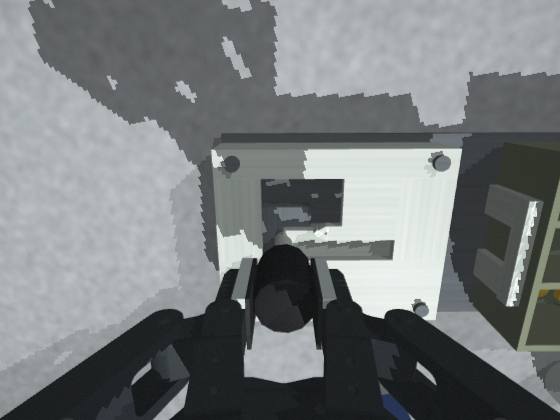

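The bolt is about 55 mm back, and the knob is held at the rear of the slot at col 285, row 285. Now across by 27 mm along (0.175, 0.985).

Request:
{"method": "step_arm", "body": {
  "motion": [
    [0.16,0.9,0,0],
    [0.16,0.9,0,0],
    [0.16,0.9,0,0],
    [0,0,0,0]
  ]
}}

```text
time: 4.9
tool_pos: [0.5478, 0.1896, 0.0694]
tcp_rot: [0.005, 0.77, 0.639, 0.004]
ft_force: [7.4, -3.1, -6.5]
grip_width: 0.0249
```

```bash
python3 - <<'E'
from plant import r
import cv2,numpy as np
s=r.read_state();print(s["tool_pos"],s["ft_force"],s["grip_width"])
d=s["tool_pos"][:2]-[.595,.155]; print(d@[-.985,.175],d@[.175,.985])
cv2.imwrite("pics/wrist3.png",r.grab_frame("wrist")[:,:,::-1])
E
```

```text
[0.54782125 0.18959638 0.06936766] [ 7.38774418 -3.06090402 -6.49215368] 0.024906217525084075
0.05252543780676311 0.025821151392676028
```

View pics/wrist3.png

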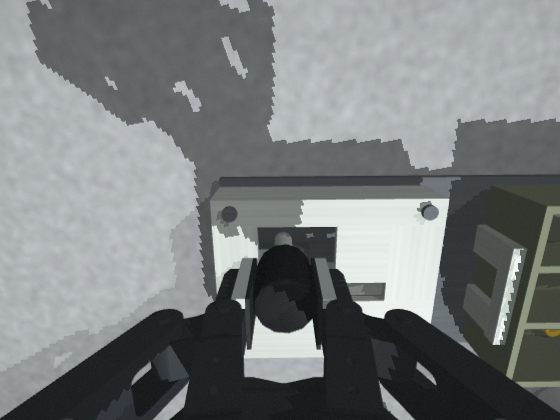

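The knob is now about 26 mm across, with its stem in the notch lane (row 240). I'll ease it forward about 23 mm into the notch.

Request:
{"method": "step_arm", "body": {
  "motion": [
    [0.8,-0.12,0,0],
    [0.8,-0.12,0,0],
    [0.6,-0.1,0,0],
    [0,0,0,0]
  ]
}}

```text
time: 5.35
tool_pos: [0.5715, 0.1839, 0.0693]
tcp_rot: [0.006, 0.77, 0.638, 0.004]
ft_force: [3.0, -0.9, -2.4]
grip_width: 0.0249
```

```bash
python3 - <<'E'
from plant import r
import cv2,numpy as np
s=r.read_state();print(s["tool_pos"],s["ft_force"],s["grip_width"])
d=s["tool_pos"][:2]-[.595,.155]; print(d@[-.985,.175],d@[.175,.985])
cv2.imwrite("pics/wrist4.png",r.grab_frame("wrist")[:,:,::-1])
E
```

```text
[0.57147312 0.18385859 0.06931087] [ 3.00935128 -0.91782119 -2.42179876] 0.024908777347815554
0.028224233496749674 0.024308510567530132
```

View pics/wrist4.png

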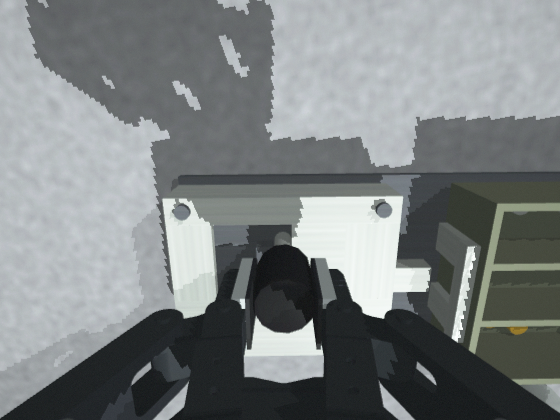

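It is now at about 28 mm back and 24 mm across, with the stem at the notch's front end. Releasing, then straight up.

Request:
{"method": "step_arm", "body": {
  "motion": [
    [0,0,0,0],
    [0,0,0,0],
    [0,0,0,0],
    [0,0,0,0],
    [0,0,0,0]
  ],
  "gripper": -1
}}

```text
time: 5.9
tool_pos: [0.5699, 0.1849, 0.0699]
tcp_rot: [0.006, 0.77, 0.639, 0.004]
ft_force: [-1.4, 0.6, 0.4]
grip_width: 0.0856
```

Request:
{"method": "step_arm", "body": {
  "motion": [
    [0,0,2,0],
    [0,0,3,0],
    [0,0,4,0],
    [0,0,4,0],
    [0,0,3,0]
  ]
}}

```text
time: 6.4
tool_pos: [0.5662, 0.1845, 0.2312]
tcp_rot: [0.004, 0.769, 0.639, -0.0]
ft_force: [-0.2, 0.1, -0.6]
grip_width: 0.0855
```

Request:
{"method": "step_arm", "body": {
  "motion": [
    [0,-4,2,0],
    [0,-4,0,0],
    [0,-4,0,0],
    [0,-4,0,0],
    [0,0,0,0]
  ]
}}

```text
time: 6.9
tool_pos: [0.5663, 0.0212, 0.258]
tcp_rot: [0.006, 0.768, 0.641, 0.004]
ft_force: [-0.1, 0.1, -0.8]
grip_width: 0.0856
```

```bash
python3 - <<'E'
from plant import r
import cv2,numpy as np
s=r.read_state();print(s["time"],s["tool_pos"],s["ft_force"],s["grip_width"])
for n in("wrist","scene"): cv2.imwrite(f"pics/{n}5.png",r.grab_frame(n)[:,:,::-1])
E
```

```text
6.9 [0.56631405 0.02117349 0.25796109] [-0.08259715  0.08649628 -0.78908726] 0.08564686258761503
```

View pics/wrist5.png

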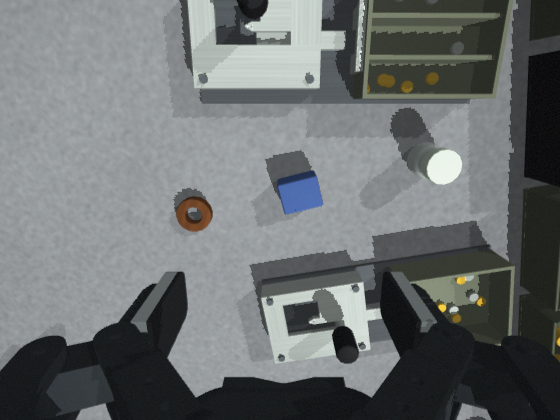

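View pics/scene5.png

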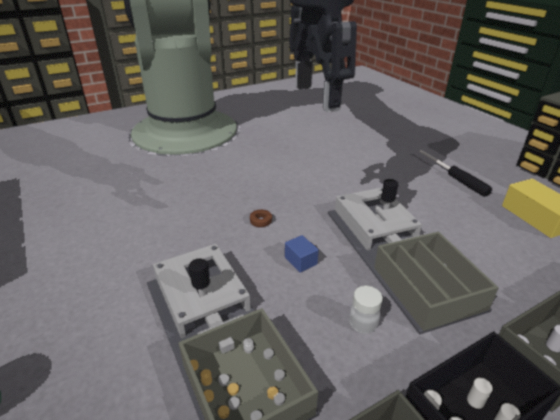

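In the scene view the knob now stands off its locked place, at about (389,190). I'll measure it from the scene picture and check the plain knob for change.

```bash
python3 - <<'E'
import cv2,numpy as np
from plant import r
a=cv2.imread("pics/scene5.png"); b=cv2.imread("pics/scene0.png")
z=[cv2.resize(i[165:240,340:430],None,fx=4,fy=4,interpolation=cv2.INTER_CUBIC) for i in(b,a)]
cv2.imwrite("pics/z5.png",np.hstack(z))
p=slice(245,300),slice(180,220)
d=cv2.absdiff(a[p],b[p]).max(2); print("plain diff max/mean",d.max(),d.mean())
def cen(i):
    g=i[165:235,365:420].max(2)<45; n,l,s,c=cv2.connectedComponentsWithStats(g.astype(np.uint8)); k=1+s[1:,4].argmax(); return c[k]+[365,165],s[k]
print(cen(b),cen(a))
import fit as F
for lab in((0,0),(.028,.027),(.028,.010),(.045,.012)):
    P=F.w((.595,.153,-.175),0)(np.array([[-lab[0],lab[1],.072]])); print(lab,F.proj(F.cs,P))
E
```

```text
plain diff max/mean 9 4.197727272727272
(array([383.99056604, 201.60691824]), array([  2,  25,  27,  24, 318], dtype=int32)) (array([389.18815331, 190.04529617]), array([ 16,  14,  17,  23, 287], dtype=int32))
[ 0.59565478  0.1526215  -0.17390499 -0.13686785 -0.00553961] -9.96402183391689
[[ 0.1 -0.9]
 [-1.7 -0.6]
 [-1.4 -0.6]
 [ 1.6 -0.6]
 [-0.1  0.8]
 [-0.7 -1. ]
 [-1.5 -2.4]
 [-0.5  0.3]
 [-1.7 -1.2]
 [-0.9  0.9]
 [-3.  -1.9]
 [-1.1 -1.1]
 [ 0.2 -1.4]
 [ 0.6  0.4]
 [-1.   2.1]
 [-1.5 -0.2]
 [-1.1 -1.1]
 [-0.9 -0.2]]
[ 0.59529434  0.15138954 -0.17514922] -10.035310971408547 23.21799722286379
[0.5185597  0.01116135 0.78123202]
[ 1.00145794 -0.27916277  0.45491704]
wrist [ 0.59489081  0.15527336 -0.17782366] -10.188545400502628
[[ 1.1  0.5]
 [-1.7 -1.2]
 [-0.1 -1.4]
 [-1.7  1. ]
 [ 3.1 -0.7]
 [ 0.6  2. ]
 [-1.8 -0.4]
 [-0.5 -0.3]
 [ 1.   2. ]]
all [ 0.59488661  0.15420543 -0.17537296] -10.048130485260174
[[ 1.1  1.5]
 [-1.5 -0.3]
 [ 0.3 -0.3]
 [-1.6  2.4]
 [ 3.  -0.1]
 [ 0.8  2.6]
 [-1.5  0.4]
 [-0.6  0.6]
 [ 1.2  3.3]]
(0, 0) [[384.31193541 201.4570021 ]]
(0.028, 0.027) [[389.29529751 190.07674927]]
(0.028, 0.01) [[380.75198349 191.81389731]]
(0.045, 0.012) [[376.68423076 186.67944239]]
```

View pics/z5.png

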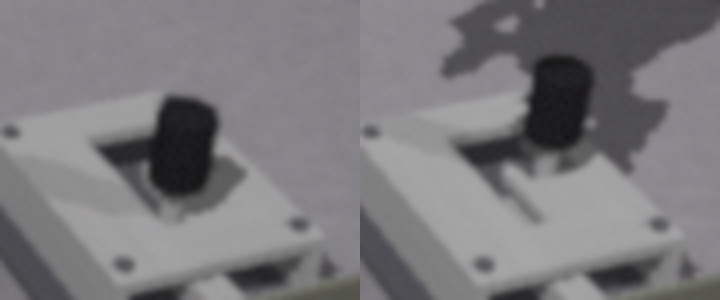

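The knob centroid is (389.2,190.0), and the prediction for 28 mm back and 27 mm across is (389.3,190.1). That means it is parked in the notch. The plain knob's patch hasn't changed. Handing in.

```bash
python3 - <<'E'
from plant import r
print(r.read_state()["dq"].round(3)); print(r.sign_off())
E
```

```text
[-0.037  0.007 -0.022 -0.003 -0.002  0.001 -0.011]
the job is handed in; nothing more can be done
None
```

I unlocked the three-compartment cradle and left its bolt resting in the holding notch. I gripped the knob, drew it about 55 mm back, moved it about 26 mm across, eased it forward to about 28 mm back, released it and lifted clear. The job was handed in at about 7 s; the hand-in reports no verdict.

- **Split bolt:** in the scene picture after release, the knob was at (389.2, 190.0). The predicted position for 28 mm back and 27 mm across is (389.3, 190.1). I checked its position in one picture only and did not measure whether it was still.
- **Other cradle:** the picture around its knob had not changed beyond a small brightness shift (at most 9 grey levels), and the arm never went near it at knob height.
- **Robot:** it was holding clear of everything, with the tool at 0.26 m and the gripper open. The force reading was about 0.8 N, close to the reading at the start.
- **Disagreements:**
  - The cameras differed by up to 4 mm on the cradle's y position. This did not affect the grasp.
  - The grip ended about 7 mm higher on the knob than planned, but held.

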